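# Check the sample trolley's two hand brakes

### The job

The hand brakes of the sample trolley parked at the bench have just been re-adjusted. With the backs of the fingers, press the left red brake lever gently in towards the push bar from its outer side until it comes up firm short of the bar, keep it pressed there for about a second and let it spring right back; then do the same with the right lever. Keep the fingers out of the gap and off the black grips, so that the gap stays clear, and leave everything on the trolley and the bench standing where it is.

Things in the scene. Friction and masses are not known exactly. Their poses are not given: they have to be found in the camera images.
- trolley: Grey sample trolley standing beyond the bench edge; it does not roll. Origin level with the deck top, straight below the middle of the push bar; x runs away from the robot along the deck, y to the robot's left, z up. A blue tray of tins fills the deck beyond x 370. Deck top z 0, x 60 to 720, y -280 to 280 mm. Between the levers grey clamps and barrels (|y| under 95, x up to 123) stand no higher than z 180 mm.
- bar_mid (a point): Middle of the push bar's centre line: a 25 mm steel tube along the trolley's y, 160 mm above the deck, 500 mm long; at each end it bends down and away to a 25 mm post at trolley x 90, y +-270 mm.
- left_grip: Black rubber grip on the push bar beside the left lever, 32 mm in diameter, 125 mm long along the trolley's y; origin at its centre. Must not be touched.
- right_grip: The same, beside the right lever.
- left_brake (a joint): Angle of the left lever about its upright pivot: 0 = let go, its spring holds it there; grows as the lever is pressed in towards the bar. The lever comes up against the brake and stops firm somewhere between 0.17 and 0.31 rad (differs each time); it would touch the grip only at about 0.43.
- right_brake (a joint): The same for the right lever.
- left_pivot (a point): Red left brake lever (trolley +y), a bent 13 mm round bar lying level 160 mm above the deck, on the side of the bar away from the robot. This point is on its upright pivot, at trolley x 32, y 75 mm; the blade runs outboard to an 18 mm ball. Let go, the ball's centre is 87 mm from the bar's centre line. 150 mm of free air below it; its outer side (towards trolley +x) is open.
- right_pivot (a point): The red right brake lever, mirror image of the left one (pivot at trolley x 32, y -75 mm, blade running towards trolley -y).
- left_press (a point): Point on the outer face of the left lever where it is best pressed, 108 mm outboard of the pivot; it moves with the lever. Pressed in along trolley -x it travels about 20 to 32 mm and some 10 mm outboard. There the spring pushes back with about 2 N at first and 4 N just before the firm stop. The firm stop is rigid.
- right_press (a point): The same point on the right lever.
- left_tip (a point): Centre of the ball at the tip of the left lever.
- right_tip (a point): Centre of the ball at the tip of the right lever.
- left_rod: Brass end of the left brake rod (8 mm thick) standing out of its grey barrel inboard of the lever's pivot. The heel of the lever comes up against it when the brake bites, which is the firm stop. Origin at its tip. Not to be touched.
- right_rod: The same for the right brake.
- flask: Conical glass flask, 74 mm across the foot, 105 mm tall, loose on the deck; origin under its centre. Leave standing.
- amber_jar: Amber jar with black cap, 60 mm across, 85 mm tall, loose on the deck; origin under its centre. Leave standing.
- beaker: White ceramic beaker, 68 mm across, 85 mm tall, loose on the deck; origin under its centre. Leave standing.
- steel_pot: Open steel pot with two handles, 140 mm across, 90 mm tall, loose on the bench; origin under its centre. Leave standing.
- sample_can: Sample can with paper label, 80 mm across, 110 mm tall, loose on the bench; origin under its centre. Leave standing.
- wash_bottle: White bottle with red cap, 64 mm across, 160 mm tall, loose on the bench; origin under its centre. Leave standing.

How it is judged:
By the outcome, as a careful person would: the job done as asked, in the order asked, and still so for the second after the job is handed in, with the robot touching nothing.
It also fails if it takes over 67 s, if anything falls off the work surface, if the arm or the gripper's body presses on something with over 40 N, if the wrist force passes 120 N, or if a joint passes its speed limit or range.

### The arm

A 6-joint arm with a two-finger parallel gripper is mounted at the origin on the work surface. World frame = base frame: x ahead of the robot, y to its left, z up, the work surface at z = 0. Lengths are in m, angles in rad, forces in N, time in s.
With the tool pointing down it reaches from about 0.35 to 0.975 m from the base axis. Payload 4.9 kg.
Tool frame: the origin (TCP) lies on the centre line of the jaws, within the pads' length; the fingertips stand 19 mm ahead of it and the grasp point (between the pads) is the TCP; z points along the fingers, y is the line along which they close (so a half turn about z gives the same grasp; the last joint's range is limited). The gripper opens to 85 mm and grips with 20 to 120 N. Pads are 22 mm wide; open, the fingers measure 114 mm over their backs; the gripper's body (76 mm by 85 mm) begins 54 mm behind the grasp point. The pads swing forward as they close: fully open they stand 13 mm farther back than shut.
Start: joints at [-1.263, 0.053, 1.613, -0, 1.476, -0.119], TCP at [0.259, -0.569, 0.25] pointing down, gripper open.
Joint ranges: [-3.01, 3.01], [-1.01, 2.22], [0.06, 2.58], [-1.02, 4.17], [0.09, 2.62], [-3.14, 3.14]. Speed limits (rad/s): [2.57, 2.57, 3.14, 3.14, 3.14, 3.14].

### API

Orientations are given as a unit quaternion [x, y, z, w].
In Python, from cell import manip gives the robot as it stands. The module is installed in compiled form; this text tells all that it offers.
- The arm moves only by the shell command python3 -m creep 'ROWS' [FORCE]. ROWS is JSON, a list that holds one entry, the list of rows, each a list of 5 numbers: the shift along the tool's x, y, z in mm, then the turn about the tool's z in rad, then the opening, from 0 (shut) to 1 (fully open). In form: [[[tx, ty, tz, turn, grip], ...]]. A call has 1 to 10 rows; each row shifts and turns the commanded pose from where the row before left it, along the tool's axes as they then stand; what a row does not reach is not made up. A row lasts 1/12 s, in which the tool goes at most 41.7 mm and 7.16 degrees, less where a joint would pass 70% of its speed; a pose out of reach is approached as far as the arm can. A call is refused whole if a number of a shift passes 41.7 or a number of a turn 0.125, either way. A call with a gripper value outside its range is refused whole. The fingers move at their own pace and stop on an object; FORCE is the grip in N (left out, the last holds). Time passes only in rows, so rows that do not move let the fingers close. It gives the time, the measured TCP pose, the force, the opening and the grip force at its end, in the units of the state.
- manip.get_obs(): the state, without advancing time (a new reading comes with each control period).
- manip.get_image(name): name is "scene" or "side" or "wrist"; returns a dict with "image" (420x560x3 uint8, red, green, blue), "depth" (420x560 float32, m along the optical axis (not along the pixel's ray), 0 where there is no reading), "fx", "fy", "cx", "cy" (pixels), "dist_coeffs" ([k1, k2, p1, p2, k3] as OpenCV has them; the pictures are not rectified), "rvec" (rotation vector, rad) and "tvec" (3), from world to camera coordinates, as OpenCV has them. Camera axes: x right, y down, z forward; pixel columns grow to the right and rows downward; lengths in m; the calibration is good to about 2 mm. A picture is of the moment at which its call begins.
- manip.finish_job(): hands the job in; it is judged then, once.
The state is a dict: "time": time; "joint_pos": joint angles; "joint_vel": joint speeds; "effort": joint torques, N m; "tcp_pos": TCP position; "ee_rot": TCP orientation; "wrist_force": force on the tool from outside, world axes, zero at the start; "ft_torque": the same for the moment, N m; "opening": finger opening in m; "finger_force": force on a finger pad.
Only numpy, scipy, OpenCV 4.12 (cv2) and the standard library are available. Lean on these libraries where they do the work, as an engineer would, in place of code of your own. Each camera call takes 0.05 s, during which the arm holds its last target. There are 200 camera calls.

## Working session

There is one attempt and no reset: what is moved stays moved. The work goes in short steps, Python scripts to look and compute and a shell command to move; the robot and the scene stay as the last step left them, time stands still between calls to the robot, and variables do not carry over. Pictures are saved under pics/ and viewed, at most 10 in all, crops included, and the job is handed in when it is done.

```bash
mkdir -p pics; cat > h.py <<'E'
import numpy as np, cv2, pickle
from cell import manip
def grab(n,tag):
    d=manip.get_image(n); pickle.dump(d,open(f'{tag}.pkl','wb'))
    cv2.imwrite(f'pics/{tag}.png',d['image'][:,:,::-1]); return d
def load(tag): return pickle.load(open(f'{tag}.pkl','rb'))
def K(d): return np.array([[d['fx'],0,d['cx']],[0,d['fy'],d['cy']],[0,0,1]],float)
def ray(d,u,v):
    p=cv2.undistortPoints(np.array([[[u,v]]],float),K(d),np.array(d['dist_coeffs'],float))[0,0]
    R=cv2.Rodrigues(np.array(d['rvec'],float))[0]; t=np.array(d['tvec'],float).ravel()
    return -R.T@t, R.T@np.array([p[0],p[1],1.])
def pt(d,u,v,r=1):
    o,k=ray(d,u,v); w=d['depth'][int(v)-r:int(v)+r+1,int(u)-r:int(u)+r+1]; w=w[w>0]
    return o+k*np.median(w) if len(w) else None
def atz(d,u,v,z):
    o,k=ray(d,u,v); return o+k*(z-o[2])/k[2]
E
python3 - <<'E'
from h import *
a=grab('scene','s0');b=grab('side','b0');c=grab('wrist','w0')
im=np.hstack([a['image'],b['image']])
o=manip.get_obs();print({k:np.round(v,3).tolist() for k,v in o.items()})
for d in(a,b,c):print(np.round(ray(d,280,210),3).tolist())
E
```

```text
{'time': 0.15, 'joint_pos': [-1.263, 0.053, 1.614, -0.0, 1.476, -0.119], 'joint_vel': [0.0, -0.002, -0.003, -0.0, 0.0, -0.001], 'effort': [-0.0, -39.424, -37.072, -0.0, 0.005, -0.0], 'tcp_pos': [0.259, -0.569, 0.249], 'ee_rot': [0.977, 0.212, -0.0, -0.001], 'wrist_force': [1.127, 0.534, -0.28], 'ft_torque': [-0.001, 0.049, -0.02], 'finger_force': 0.0, 'opening': 0.085}
[[1.115, -0.292, 1.055], [-0.525, 0.256, -0.812]]
[[0.072, 0.601, 0.972], [0.397, -0.526, -0.752]]
[[0.333, -0.534, 0.374], [-0.293, -0.142, -0.946]]
```

View pics/s0.png

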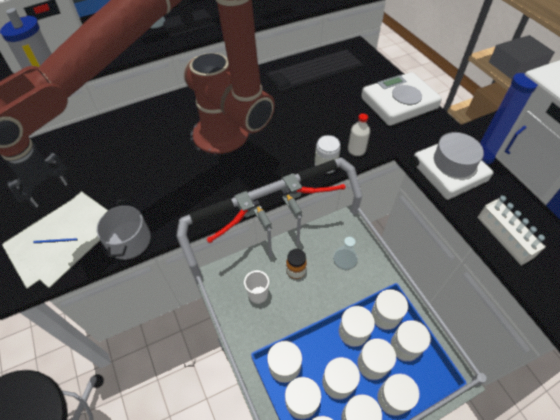

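View pics/b0.png

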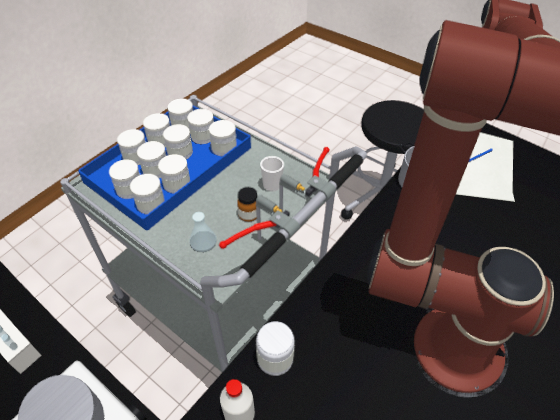

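The scene camera faces the robot. The left lever's ball is near (343,187) and the right one near (210,240). The deck holds the flask (346,255), jar (296,263) and beaker (257,288), all close to the levers. I'll enlarge the levers.

```bash
python3 - <<'E'
from h import *
a=load('s0')['image'][145:310,165:385,::-1]
cv2.imwrite('pics/s0c.png',cv2.resize(a,(792,594),interpolation=cv2.INTER_CUBIC))
a=load('b0')['image'][135:300,190:390,::-1]
cv2.imwrite('pics/b0c.png',cv2.resize(a,(720,594),interpolation=cv2.INTER_CUBIC))
E
```

```text
(no output)
```

View pics/s0c.png

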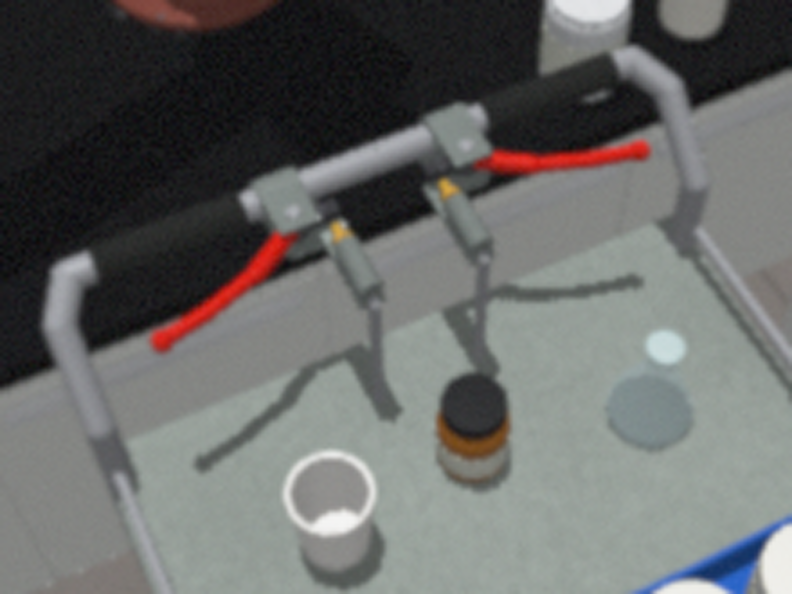

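View pics/b0c.png

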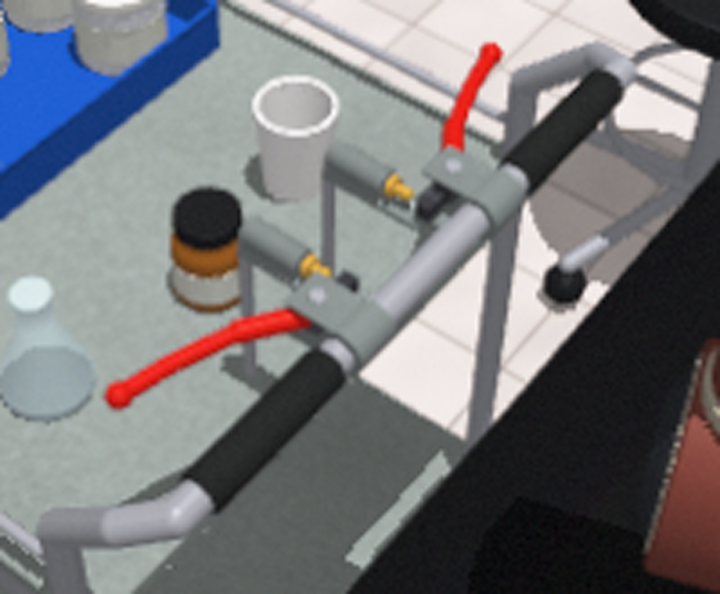

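The crops show the balls (scene: left (643,150), right (162,342)), the pivot bolts on the clamp tops, and the brass rods inboard. I'll triangulate the balls, bolts and the objects on the deck from both views.

```bash
cat >> h.py <<'E'
def tri(a,pa,b,pb):
    o1,k1=ray(a,*pa);o2,k2=ray(b,*pb);k1/=np.linalg.norm(k1);k2/=np.linalg.norm(k2)
    s=np.linalg.lstsq(np.c_[k1,-k2],o2-o1,rcond=None)[0]
    p,q=o1+s[0]*k1,o2+s[1]*k2; return (p+q)/2,np.linalg.norm(p-q)
E
python3 - <<'E'
from h import *
a=load('s0');b=load('b0')
A=lambda u,v:(165+u/3.6-.36,145+v/3.6-.36); B=lambda u,v:(190+u/3.6-.36,135+v/3.6-.36)
P={}
for n,pa,pb in[('lball',(643,150),(118,396)),('rball',(162,342),(491,52)),('lbolt',(465,145),(318,295)),('rbolt',(292,211),(453,163)),('jarcap',(474,405),(208,213)),('beakrim',(330,490),(295,105)),('flasktop',(665,347),(30,293)),
 ('lrod',(445,188),(308,263)),('rrod',(340,229),(392,183))]:
    p,e=tri(a,A(*pa),b,B(*pb));P[n]=p
    print(n,p.round(4),'err',round(e,4),'depth',np.round(pt(a,*A(*pa)),4),np.round(pt(b,*B(*pb)),4))
for q in[(560,330),(250,430)]:print('deck',pt(a,*A(*q),3).round(4))
y=P['lball']-P['rball'];print('dist balls',np.linalg.norm(y),'bolts',np.linalg.norm(P['lbolt']-P['rbolt']),
 'yaw balls',np.arctan2(-y[0],y[1]),'bolts',np.arctan2(*( (P['lbolt']-P['rbolt'])[:2]*[-1,1])))
# red points from depth, in the world
for n,d in(('s',a),('b',b)):
    im=d['image'].astype(int);m=(im[...,0]>150)&(im[...,1]<60)&(im[...,2]<60)&(d['depth']>0)
    v,u=np.nonzero(m);pp=np.array([pt(d,x,y,0) for x,y in zip(u,v)]);
    np.save(f'red{n}.npy',pp);print(n,len(pp),np.median(pp[:,2]))
E
```

```text
lball [0.5412 0.1932 0.1585] err 0.0013 depth [0.5471 0.189  0.1671] [0.5373 0.1957 0.1646]
rball [ 0.5375 -0.2198  0.1582] err 0.0 depth [ 0.5433 -0.2206  0.1672] [ 0.5341 -0.2139  0.1641]
lbolt [0.4843 0.0613 0.1746] err 0.0018 depth [0.4831 0.0611 0.1738] [0.4838 0.0634 0.1766]
rbolt [ 0.4833 -0.089   0.1762] err 0.001 depth [ 0.4838 -0.0896  0.1774] [ 0.4842 -0.0895  0.1751]
jarcap [ 0.6493 -0.0158  0.0785] err 0.0005 depth [ 0.6525 -0.0175  0.085 ] [ 0.6468 -0.0136  0.0821]
beakrim [ 0.6678 -0.1464  0.0828] err 0.0013 depth [ 0.6465 -0.1402  0.0376] [ 0.6847 -0.1665  0.0582]
flasktop [0.6825 0.1353 0.102 ] err 0.0008 depth [0.6832 0.1341 0.104 ] [0.6815 0.1367 0.1039]
lrod [0.5105 0.0334 0.1636] err 0.0079 depth [0.5059 0.0315 0.1613] [0.5115 0.0383 0.1659]
rrod [ 0.51   -0.0586  0.1652] err 0.0058 depth [ 0.5051 -0.0596  0.1615] [ 0.5119 -0.0567  0.1643]
deck [ 0.579   0.1088 -0.0019]
deck [ 0.5491 -0.1715 -0.0007]
dist balls 0.41301454047655506 bolts 0.1503400351144789 yaw balls -0.008928744871835289 bolts -0.006593855584134621
s 393 0.16483161034434834
b 593 0.16168198678818035
```

Bolt spacing (150 mm), ball height (0.158) and deck z≈0 agree with the description. That puts bar_mid at about (0.452,-0.0136) with yaw about -0.008. Next I'll shape the blade from the red pixels, and start shutting the fingers and turning tool y onto trolley x.

```bash
python3 - <<'E'
from h import *
th=-0.008;ex=np.array([np.cos(th),np.sin(th)]);ey=np.array([-np.sin(th),np.cos(th)]);o=np.array([.4518,-.0136])
for n in 'sb':
    p=np.load(f'red{n}.npy');x=(p[:,:2]-o)@ex*1e3;y=(p[:,:2]-o)@ey*1e3
    for s in(1,-1):
        for c in range(90,215,15):
            m=(abs(s*y-c)<7)&(p[:,2]>.15)&(p[:,2]<.18)
            if m.sum()>2: print(n,s,c,np.percentile(x[m],[5,50,95]).round(1),m.sum(),p[m,2].mean().round(3))
E
python3 -m creep '[[[0,0,0,-0.1135,0],[0,0,0,-0.1135,0],[0,0,0,-0.1135,0],[0,0,0,-0.1135,0],[0,0,0,-0.1135,0],[0,0,0,-0.1135,0],[0,0,0,-0.1135,0],[0,0,0,-0.1135,0],[0,0,0,-0.1135,0],[0,0,0,-0.1135,0]]]' 40
```

```text
s 1 90 [43.7 50.7 54.3] 13 0.166
s 1 105 [44.  57.1 61.9] 25 0.165
s 1 120 [57.6 65.7 68.3] 18 0.166
s 1 135 [64.4 71.2 77.3] 22 0.164
s 1 150 [71.5 76.1 81.1] 15 0.165
s 1 165 [74.6 82.  86.4] 20 0.165
s 1 180 [81.5 86.2 89.2] 13 0.164
s 1 195 [84.7 89.9 95.5] 22 0.165
s 1 210 [89.3 92.5 95.7] 3 0.166
s -1 90 [42.4 47.7 52.1] 14 0.166
s -1 105 [46.2 54.1 62.8] 25 0.166
s -1 120 [55.3 63.9 70.1] 26 0.166
s -1 135 [64.  69.9 74.9] 19 0.165
s -1 150 [68.1 75.7 80.1] 21 0.165
s -1 165 [73.2 80.2 85.2] 21 0.165
s -1 180 [77.1 83.7 88.3] 22 0.164
s -1 195 [84.1 87.3 92.1] 18 0.164
s -1 210 [85.3 91.7 95.2] 13 0.167
b 1 90 [34.8 38.2 41.9] 12 0.164
b 1 105 [40.4 45.6 54.5] 40 0.164
b 1 120 [50.  56.3 62.6] 39 0.164
b 1 135 [60.3 63.5 67.4] 22 0.163
b 1 150 [64.  68.4 72.6] 27 0.164
b 1 165 [70.4 74.7 78.9] 26 0.163
b 1 180 [75.1 77.7 83. ] 25 0.163
b 1 195 [78.  81.4 85.8] 28 0.163
b 1 210 [79.8 84.3 89.7] 31 0.164
b -1 105 [45.9 54.  60.3] 18 0.165
b -1 120 [53.1 61.4 66.5] 18 0.163
b -1 135 [60.5 65.3 70.3] 15 0.163
b -1 150 [66.2 71.3 75.1] 15 0.163
b -1 165 [71.6 75.6 79.5] 12 0.163
b -1 180 [75.6 78.6 84. ] 15 0.163
b -1 195 [78.  82.4 89.7] 19 0.162
time: 0.98
tcp_pos: [0.2587, -0.5687, 0.2498]
ee_rot: [0.708, 0.706, 0.0, -0.0]
wrist_force: [-0.8, 0.7, 0.1]
opening: -0.0
finger_force: 0.0
```

Fingers are shut and tool x≈world y, tool y≈world x. The outer face at the press point is at about trolley x 88, with the blade sloping about 0.27 rad there. Crossing high to above the outer side of the left lever.

```bash
python3 -m creep '[[[20,10,0,0,0],[37,17,0,0,0],[37,17,0,0,0],[37,17,0,0,0],[37,17,0,0,0],[37,17,0,0,0],[37,17,0,0,0],[37,17,0,0,0],[37,17,0,0,0],[37,17,0,0,0]]]'
```

```text
time: 1.82
tcp_pos: [0.4251, -0.2154, 0.2501]
ee_rot: [0.71, 0.704, 0.0, 0.0]
wrist_force: [0.8, -1.2, -0.8]
opening: -0.0002
finger_force: 0.0
```

```bash
python3 -m creep '[[[37,18,0,0,0],[37,18,0,0,0],[37,18,0,0,0],[37,18,0,0,0],[37,18,0,0,0],[37,18,0,0,0],[37,18,0,0,0],[37,18,0,0,0],[37,18,0,0,0],[37,18,0,0,0]]]'
```

```text
time: 2.65
tcp_pos: [0.6085, 0.1531, 0.2498]
ee_rot: [0.71, 0.704, -0.0, -0.0]
wrist_force: [0.3, -0.7, -0.6]
opening: -0.0
finger_force: 0.0
```

```bash
python3 -m creep '[[[15,-5,0,0,0],[0,0,0,0.12,0],[0,0,20,0,0],[0,0,20,0,0],[0,0,20,0,0],[0,0,15,0,0],[0,0,10,0,0],[0,0,5,0,0],[0,0,0,0,0]]]'; python3 - <<'E'
from h import *
a=grab('scene','s1');b=grab('side','b1')
x=cv2.resize(a['image'][130:280,260:400,::-1],(396,424),interpolation=cv2.INTER_CUBIC)
y=cv2.resize(b['image'][135:285,190:330,::-1],(396,424),interpolation=cv2.INTER_CUBIC)
cv2.imwrite('pics/v1.png',np.hstack([x,y]))
E
```

```text
time: 3.4
tcp_pos: [0.6027, 0.1658, 0.1589]
ee_rot: [0.751, 0.66, -0.001, -0.001]
wrist_force: [-0.7, 0.6, -0.1]
opening: -0.0002
finger_force: 0.0
```

View pics/v1.png

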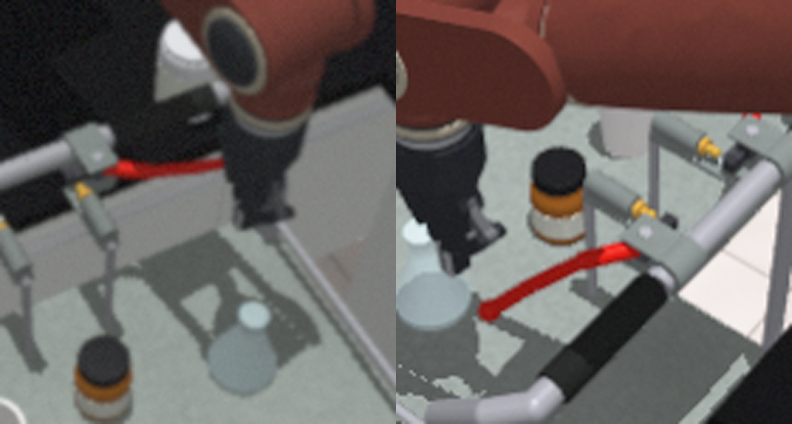

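The fingers are outboard of the lever and clear of the blade. A knuckle sticks out towards the bar at about (495,235) in the right panel, so I need its shape relative to the TCP from depth before going in.

```bash
python3 - <<'E'
from h import *
from scipy.spatial.transform import Rotation as Ro
o=manip.get_obs();R=Ro.from_quat(o['ee_rot']).as_matrix();t=o['tcp_pos']
for n in('b1','s1'):
    d=load(n);Q=[]
    for v in range(130,290):
        for u in range(180,400):
            if d['depth'][v,u]>0 and d['image'][v,u].max()<150:
                q=R.T@(pt(d,u,v,0)-t)*1e3
                if abs(q[0])<60 and abs(q[1])<75 and -70<q[2]<30: Q.append(q)
    Q=np.array(Q)
    for z in range(-70,30,8):
        m=(Q[:,2]>=z)&(Q[:,2]<z+8)
        if m.sum():print(n,z,m.sum(),'x',np.percentile(Q[m,0],[2,98]).round(),'y',np.percentile(Q[m,1],[2,10,90,98]).round())
E
```

```text
b1 -70 74 x [-9. 18.] y [-61. -60.   7.  18.]
b1 -62 41 x [ 9. 18.] y [-52. -46.  14.  53.]
b1 -54 53 x [ 6. 17.] y [-47. -39.  40.  50.]
b1 -46 41 x [-9. 17.] y [-41. -34.  33.  39.]
b1 -38 47 x [-7. 15.] y [-34. -28.  27.  35.]
b1 -30 31 x [-5. 14.] y [-20. -15.  23.  28.]
b1 -22 8 x [ 7. 11.] y [-11. -11.   6.   8.]
b1 -14 24 x [-33.  21.] y [-74. -72.   2.   5.]
b1 -6 140 x [-45.  26.] y [-75. -74. -13.  -3.]
b1 2 36 x [-27.  24.] y [-74. -73.  -0.   3.]
b1 10 13 x [-3. 12.] y [-14. -12.  -1.   3.]
b1 18 1 x [8. 8.] y [-7. -7. -7. -7.]
s1 -70 56 x [-18.  11.] y [-50.  -6.  61.  62.]
s1 -62 31 x [-18.  -7.] y [-56. -18.  44.  51.]
s1 -54 29 x [-17.  -7.] y [-45. -37.  41.  50.]
s1 -46 28 x [-17.   4.] y [-42. -35.  30.  43.]
s1 -38 38 x [-13.  10.] y [-31. -16.  30.  34.]
s1 -30 22 x [-14.   4.] y [-32. -24.  16.  27.]
s1 -22 9 x [-13.  -8.] y [-8. -5. 14. 14.]
s1 -14 16 x [-39.  -1.] y [-71. -68.   9.  12.]
s1 -6 84 x [-58.   1.] y [-75. -72.   0.  12.]
s1 2 22 x [-48.   3.] y [-69. -68.  14.  14.]
s1 10 11 x [-12.   4.] y [-4. -2. 13. 14.]
```

Knuckle clearance over the grip stays above 35 mm and the fingers are about 29 mm thick at lever height. Approaching the lever.

```bash
python3 -m creep '[[[-2,-10,0,0,0],[-2,-10,0,0,0],[-2,-10,0,0,0],[0,-4,0,0,0],[0,-2,0,0,0],[0,0,0,0,0],[0,0,0,0,0]]]'
```

```text
time: 4.08
tcp_pos: [0.5669, 0.1648, 0.1606]
ee_rot: [0.751, 0.66, 0.0, 0.0]
wrist_force: [0.1, -0.7, 1.2]
opening: 0.0002
finger_force: 0.0
```

```bash
python3 -m creep '[[[0,-2,0,0,0],[0,-2,0,0,0],[0,-2,0,0,0],[0,-2,0,0,0],[0,-1,0,0,0],[0,0,0,0,0]]]'
```

```text
time: 4.58
tcp_pos: [0.5577, 0.1659, 0.1602]
ee_rot: [0.751, 0.66, -0.0, -0.0]
wrist_force: [-0.2, 0.7, -0.7]
opening: -0.0001
finger_force: 0.0
```

```bash
python3 -m creep '[[[0,-2,0,0,0],[0,-2,0,0,0],[0,-2,0,0,0],[0,0,0,0,0],[0,0,0,0,0]]]'
```

```text
time: 5.0
tcp_pos: [0.5522, 0.1668, 0.1606]
ee_rot: [0.751, 0.66, 0.001, 0.0]
wrist_force: [2.6, 0.5, 1.0]
opening: 0.0002
finger_force: 1.1
```

```bash
python3 -m creep '[[[0.5,-2,0,0,0],[0.5,-2,0,0,0],[0.5,-2,0,0,0],[0.5,-2,0,0,0],[0,0,0,0,0],[0,0,0,0,0]]]'; python3 -c "
from h import *
print(np.round([manip.get_obs()['wrist_force'] for _ in range(1)],2))"
```

```text
time: 5.5
tcp_pos: [0.5443, 0.1698, 0.1605]
ee_rot: [0.751, 0.66, 0.0, 0.0]
wrist_force: [3.1, 0.9, 1.2]
opening: 0.0002
finger_force: 1.4
[[3.05 0.95 1.22]]
```

```bash
python3 -m creep '[[[0.5,-2,0,0,0],[0.5,-2,0,0,0],[0.5,-2,0,0,0],[0.3,-1,0,0,0],[0,0,0,0,0]]]'
```

```text
time: 5.92
tcp_pos: [0.5375, 0.1724, 0.1605]
ee_rot: [0.751, 0.66, 0.0, 0.0]
wrist_force: [4.1, 1.1, 0.7]
opening: -0.0003
finger_force: 1.6
```

```bash
python3 -m creep '[[[0.5,-1,0,0,0],[0.5,-1,0,0,0],[0.5,-1,0,0,0],[0,0,0,0,0]]]'
```

```text
time: 6.25
tcp_pos: [0.5345, 0.1739, 0.1602]
ee_rot: [0.751, 0.66, -0.001, 0.0]
wrist_force: [3.0, -0.6, 1.7]
opening: -0.0001
finger_force: 1.3
```

```bash
python3 -m creep '[[[0.4,-1,0,0,0],[0.4,-1,0,0,0],[0,0,0,0,0]]]'
```

```text
time: 6.5
tcp_pos: [0.5326, 0.1751, 0.16]
ee_rot: [0.751, 0.66, -0.0, -0.0]
wrist_force: [1.8, -2.4, 0.9]
opening: 0.0003
finger_force: 1.2
```

```bash
python3 -m creep '[[[0.2,-1,0,0,0],[0.2,-1,0,0,0],[0,0,0,0,0]]]'
```

```text
time: 6.75
tcp_pos: [0.5309, 0.1758, 0.1601]
ee_rot: [0.751, 0.66, -0.0, 0.0]
wrist_force: [3.0, -2.8, -0.3]
opening: -0.0001
finger_force: 1.6
```

```bash
python3 -m creep '[[[0.2,-1,0,0,0],[0.2,-0.5,0,0,0],[0,0,0,0,0]]]'
```

```text
time: 7.0
tcp_pos: [0.5298, 0.1763, 0.1602]
ee_rot: [0.751, 0.66, 0.0, 0.0]
wrist_force: [4.2, -4.2, -0.8]
opening: -0.0
finger_force: 2.3
```

```bash
python3 -m creep '[[[0.2,-1,0,0,0],[0.2,-0.5,0,0,0],[0,0,0,0,0]]]'
```

```text
time: 7.25
tcp_pos: [0.5288, 0.1765, 0.1603]
ee_rot: [0.751, 0.66, 0.0, 0.001]
wrist_force: [6.5, -3.6, -2.0]
opening: -0.0
finger_force: 3.0
```

Force is building, with some sideways load (finger perhaps near the ball), so I'll ease inboard a little.

```bash
python3 -m creep '[[[-1,0,0,0,0],[-1,0,0,0,0],[0,0,0,0,0]]]'
```

```text
time: 7.5
tcp_pos: [0.5289, 0.1761, 0.1604]
ee_rot: [0.751, 0.66, 0.002, -0.0]
wrist_force: [7.2, 1.2, -4.1]
opening: 0.0002
finger_force: 3.7
```

```bash
python3 -m creep '[[[-0.5,-0.7,0,0,0],[0,-0.7,0,0,0],[0,0,0,0,0]]]'
```

```text
time: 7.75
tcp_pos: [0.5279, 0.1762, 0.1605]
ee_rot: [0.751, 0.66, 0.003, 0.0]
wrist_force: [9.2, 3.5, -4.7]
opening: 0.0002
finger_force: 4.8
```

```bash
python3 - <<'E'
from h import *
a=grab('scene','s2');b=grab('side','b2')
x=cv2.resize(a['image'][140:240,270:370,::-1],(396,396),interpolation=cv2.INTER_CUBIC)
y=cv2.resize(b['image'][175:275,210:310,::-1],(396,396),interpolation=cv2.INTER_CUBIC)
cv2.imwrite('pics/v2.png',np.hstack([x,y]))
print(manip.get_obs()['wrist_force'])
E
```

```text
[ 9.18534501  4.12576644 -3.71362946]
```

View pics/v2.png

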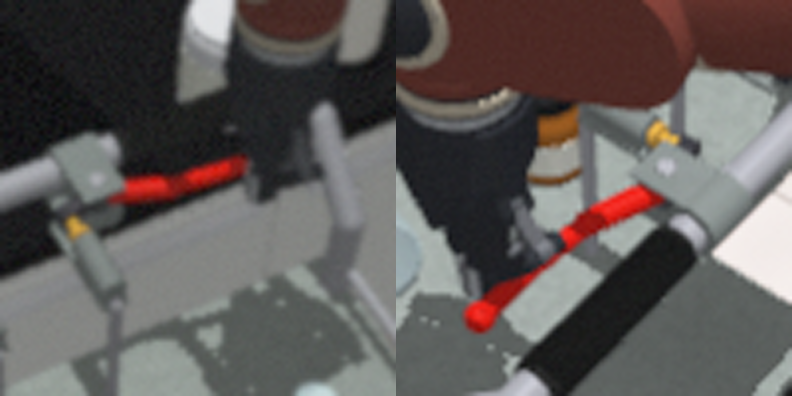

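The lever is pressed in; the ball is at (480,318) in the right panel and the gap is clear. I'll compute the lever angle from the ball.

```bash
python3 - <<'E'
from h import *
b=load('b2');b0=load('b0')
p0=np.array([.4838,.0615])
f=lambda d,u,v:atz(d,u,v,.159)[:2]-p0
r=f(b0,190+118/3.6-.36,135+396/3.6-.36);q=f(b,210+(480-396)/3.96-.37,175+318/3.96-.37)
print(r,q,np.arctan2(r[0],r[1])-np.arctan2(q[0],q[1]),np.linalg.norm(r),np.linalg.norm(q))
E
python3 -m creep '[[[0,0,0,0,0],[0,0,0,0,0]]]'
```

```text
[0.05668958 0.131401  ] [0.02312202 0.14092298] 0.2446728625051964 0.14310811079207947 0.1428072672974081
time: 8.02
tcp_pos: [0.528, 0.1762, 0.1605]
ee_rot: [0.751, 0.66, 0.003, 0.0]
wrist_force: [9.8, 4.0, -4.3]
opening: 0.0003
finger_force: 4.8
```

0.245 rad with about 9.5 N, well above the spring's 4 N: this is the firm stop. Completing the hold, then backing off.

```bash
python3 -m creep '[[[0,0,0,0,0],[0,0,0,0,0],[0,0,0,0,0],[0,0,0,0,0],[0,0,0,0,0],[0,0,0,0,0],[0,0,0,0,0]]]'
```

```text
time: 8.6
tcp_pos: [0.528, 0.1762, 0.1605]
ee_rot: [0.751, 0.66, 0.003, 0.0]
wrist_force: [9.5, 2.9, -3.8]
opening: 0.0
finger_force: 4.8
```

```bash
python3 -m creep '[[[0,2,0,0,0],[-0.5,3,0,0,0],[-1,3,0,0,0],[-1,4,0,0,0],[-1,4,0,0,0],[-1,4,0,0,0],[-1,4,0,0,0],[-1,4,0,0,0],[-1,4,0,0,0],[-1,8,0,0,0]]]'
```

```text
time: 9.43
tcp_pos: [0.5642, 0.1609, 0.1596]
ee_rot: [0.751, 0.66, -0.001, -0.001]
wrist_force: [-0.2, 0.4, -0.3]
opening: 0.0001
finger_force: 0.0
```

```bash
python3 -m creep '[[[0,15,0,0,0],[0,15,0,0,0],[0,0,0,0,0],[0,0,0,0,0]]]'; python3 - <<'E'
from h import *
b=grab('side','b3');grab('scene','s3')
im=b['image'].astype(int);m=((im[...,0]>150)&(im[...,1]<60)&(im[...,2]<60));b0=load('b0')['image'].astype(int)
m0=((b0[...,0]>150)&(b0[...,1]<60)&(b0[...,2]<60))
for k in(m,m0):
    v,u=np.nonzero(k[:,:262]);i=np.argsort(u)[:30];print(u[i].mean(),v[i].mean(),len(u))
E
```

```text
time: 9.77
tcp_pos: [0.5946, 0.157, 0.1596]
ee_rot: [0.751, 0.66, -0.001, -0.001]
wrist_force: [-0.2, -0.7, -0.6]
opening: 0.0001
finger_force: 0.0
226.66666666666666 363.2 208
222.3 244.36666666666667 416
```

```bash
python3 -m creep '[[[0,0,-25,0,0],[0,0,-30,-0.12,0],[0,0,-25,-0.12,0],[0,0,0,0,0]]]'; python3 - <<'E'
from h import *
for t in('b3','b0'):
    im=load(t)['image'].astype(int);k=((im[...,0]>150)&(im[...,1]<60)&(im[...,2]<60))
    v,u=np.nonzero(k[:300,:262]);i=np.argsort(u)[:25];print(u[i].mean(),v[i].mean(),len(u))
E
```

```text
time: 10.2
tcp_pos: [0.5968, 0.158, 0.2474]
ee_rot: [0.665, 0.747, 0.004, 0.003]
wrist_force: [-0.0, -0.1, 0.9]
opening: -0.0
finger_force: 0.0
238.22222222222223 235.77777777777777 9
221.92 244.48 219
```

```bash
python3 -m creep '[[[-25,-2,0,0,0],[-35,-3,0,0,0],[-35,-3,0,0,0],[-35,-4,0,0,0],[-35,-4,0,0,0],[-35,-4,0,0,0],[-35,-4,0,0,0],[-35,-4,0,0,0],[-35,-3,0,0,0],[-35,-3,0,0,0]]]'
```

```text
time: 11.03
tcp_pos: [0.5976, -0.1854, 0.2398]
ee_rot: [0.667, 0.745, -0.0, -0.0]
wrist_force: [0.9, -1.3, 0.8]
opening: -0.0001
finger_force: 0.0
```

```bash
python3 -m creep '[[[-10,0,0,0,0],[0,0,0,0,0],[0,0,0,0,0]]]'
```

```text
time: 11.28
tcp_pos: [0.5993, -0.1937, 0.2398]
ee_rot: [0.667, 0.745, 0.0, -0.001]
wrist_force: [1.4, 0.1, 0.6]
opening: -0.0001
finger_force: 0.0
```

```bash
python3 -m creep '[[[0,0,20,0,0],[0,0,20,0,0],[0,0,20,0,0],[0,0,15,0,0],[0,0,6,0,0],[0,0,0,0,0],[0,0,0,0,0]]]'; python3 - <<'E'
from h import *
a=grab('scene','s4');b=grab('side','b4')
x=cv2.resize(a['image'][140:300,190:360,::-1],(396,373),interpolation=cv2.INTER_CUBIC)
y=cv2.resize(b['image'][135:295,180:350,::-1],(396,373),interpolation=cv2.INTER_CUBIC)
cv2.imwrite('pics/v4.png',np.hstack([x,y]))
for t in('b4','b0'):
    im=load(t)['image'].astype(int);k=(im[...,0]>70)&(im[...,1]<im[...,0]*.35)&(im[...,2]<im[...,0]*.35)
    v,u=np.nonzero(k[200:300,:250]);i=np.argsort(u)[:25];print(u[i].mean(),v[i].mean()+200,len(u))
E
```

```text
time: 11.87
tcp_pos: [0.6, -0.1936, 0.1597]
ee_rot: [0.666, 0.746, 0.0, 0.0]
wrist_force: [0.2, -0.5, 0.3]
opening: -0.0001
finger_force: 0.0
221.88 244.28 157
221.88 244.28 157
```

View pics/v4.png

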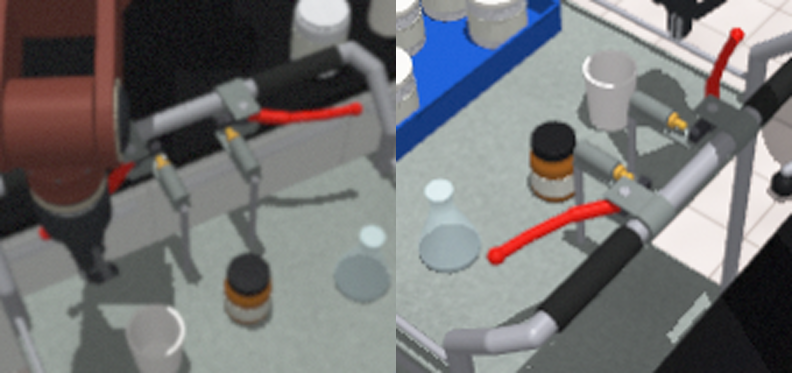

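The left lever is exactly back at rest (ball pixel identical to the start), everything is standing, and the tool is outside the right lever at (737,35). Mirrored approach.

```bash
python3 -m creep '[[[2,-10,0,0,0],[2,-10,0,0,0],[2,-10,0,0,0],[0,-5,0,0,0],[0,-3,0,0,0],[0,-2,0,0,0],[0,-2,0,0,0],[0,0,0,0,0]]]'
```

```text
time: 12.63
tcp_pos: [0.5571, -0.1931, 0.1594]
ee_rot: [0.667, 0.745, -0.0, 0.0]
wrist_force: [-0.8, 0.6, -0.3]
opening: -0.0002
finger_force: 0.0
```

```bash
python3 -m creep '[[[0,-2,0,0,0],[0,-2,0,0,0],[0,-2,0,0,0],[0,0,0,0,0],[0,0,0,0,0]]]'
```

```text
time: 13.05
tcp_pos: [0.5517, -0.1937, 0.1594]
ee_rot: [0.667, 0.745, 0.0, 0.0]
wrist_force: [0.9, -0.7, -0.9]
opening: 0.0003
finger_force: 0.9
```

```bash
python3 -m creep '[[[-0.7,-2,0,0,0],[-0.7,-2,0,0,0],[-0.7,-2,0,0,0],[-0.6,-2,0,0,0],[-0.6,-2,0,0,0],[-0.6,-2,0,0,0],[-0.5,-2,0,0,0],[-0.2,-1,0,0,0],[0,0,0,0,0]]]'
```

```text
time: 13.8
tcp_pos: [0.5368, -0.2, 0.1594]
ee_rot: [0.667, 0.745, -0.0, 0.0]
wrist_force: [1.9, -0.5, -0.0]
opening: 0.0001
finger_force: 1.4
```

```bash
python3 -m creep '[[[-0.2,-1,0,0,0],[-0.2,-1,0,0,0],[0,0,0,0,0]]]'
```

```text
time: 14.05
tcp_pos: [0.535, -0.2006, 0.1594]
ee_rot: [0.667, 0.745, -0.0, 0.0]
wrist_force: [2.4, -0.9, -1.1]
opening: 0.0001
finger_force: 1.5
```

```bash
python3 -m creep '[[[-0.2,-1,0,0,0],[-0.2,-1,0,0,0],[0,0,0,0,0]]]'
```

```text
time: 14.3
tcp_pos: [0.533, -0.2013, 0.1594]
ee_rot: [0.667, 0.745, -0.0, 0.0]
wrist_force: [4.3, -1.6, -0.9]
opening: 0.0
finger_force: 1.6
```

```bash
python3 -m creep '[[[-0.1,-1,0,0,0],[-0.1,-1,0,0,0],[0,0,0,0,0]]]'
```

```text
time: 14.55
tcp_pos: [0.5311, -0.2018, 0.1595]
ee_rot: [0.667, 0.745, -0.0, 0.0]
wrist_force: [3.6, -2.0, -1.3]
opening: -0.0001
finger_force: 1.7
```

```bash
python3 -m creep '[[[-0.1,-1,0,0,0],[-0.1,-1,0,0,0],[0,0,0,0,0]]]'
```

```text
time: 14.8
tcp_pos: [0.5291, -0.2021, 0.1595]
ee_rot: [0.667, 0.745, -0.0, 0.0]
wrist_force: [4.1, -2.8, -0.5]
opening: -0.0001
finger_force: 1.8
```

```bash
python3 -m creep '[[[-0.1,-1,0,0,0],[-0.1,-0.5,0,0,0],[0,0,0,0,0]]]'
```

```text
time: 15.05
tcp_pos: [0.5277, -0.2025, 0.1595]
ee_rot: [0.667, 0.745, -0.0, 0.0]
wrist_force: [4.3, -3.0, -0.3]
opening: -0.0001
finger_force: 1.9
```

```bash
python3 -m creep '[[[0,-1,0,0,0],[0,-0.5,0,0,0],[0,0,0,0,0]]]'
```

```text
time: 15.3
tcp_pos: [0.5262, -0.2026, 0.1595]
ee_rot: [0.667, 0.745, -0.0, 0.0]
wrist_force: [4.3, -3.1, 0.2]
opening: 0.0002
finger_force: 2.0
```

```bash
python3 -m creep '[[[0,-1,0,0,0],[0,-0.5,0,0,0],[0,0,0,0,0]]]'
```

```text
time: 15.55
tcp_pos: [0.5248, -0.2028, 0.1595]
ee_rot: [0.667, 0.745, -0.0, 0.0]
wrist_force: [4.3, -2.6, -0.1]
opening: 0.0002
finger_force: 2.0
```

```bash
python3 -m creep '[[[0,-1,0,0,0],[0,-0.5,0,0,0],[0,0,0,0,0]]]'
```

```text
time: 15.8
tcp_pos: [0.5234, -0.2031, 0.1596]
ee_rot: [0.667, 0.745, -0.0, 0.0]
wrist_force: [3.5, -3.3, 0.3]
opening: -0.0
finger_force: 2.2
```

```bash
python3 -m creep '[[[-0.2,-1,0,0,0],[-0.2,-0.5,0,0,0],[0,0,0,0,0]]]'
```

```text
time: 16.05
tcp_pos: [0.5222, -0.2034, 0.1596]
ee_rot: [0.667, 0.745, 0.0, 0.001]
wrist_force: [5.4, -2.9, -0.7]
opening: -0.0002
finger_force: 2.7
```

```bash
python3 -m creep '[[[-0.2,-1,0,0,0],[0,0,0,0,0]]]'
```

```text
time: 16.22
tcp_pos: [0.5215, -0.2036, 0.1596]
ee_rot: [0.667, 0.745, 0.001, 0.001]
wrist_force: [6.7, -2.1, -0.8]
opening: -0.0
finger_force: 3.2
```

```bash
python3 -m creep '[[[-0.2,-1,0,0,0],[0,0,0,0,0]]]'
```

```text
time: 16.38
tcp_pos: [0.5208, -0.2037, 0.1597]
ee_rot: [0.667, 0.745, 0.001, 0.001]
wrist_force: [7.1, -1.0, -1.6]
opening: 0.0001
finger_force: 3.8
```

Resistance is rising steeply (same signature as the left). One more small step to make sure it is firm, then hold.

```bash
python3 -m creep '[[[0,-1,0,0,0],[0,-0.5,0,0,0],[0,0,0,0,0]]]'; python3 - <<'E'
from h import *
a=grab('scene','s5');b=grab('side','b5')
x=cv2.resize(a['image'][150:270,185:305,::-1],(396,396),interpolation=cv2.INTER_CUBIC)
y=cv2.resize(b['image'][130:230,280:380,::-1],(396,396),interpolation=cv2.INTER_CUBIC)
cv2.imwrite('pics/v5.png',np.hstack([x,y]))
E
```

```text
time: 16.63
tcp_pos: [0.5199, -0.2039, 0.1598]
ee_rot: [0.667, 0.745, 0.002, 0.002]
wrist_force: [10.3, -2.1, -2.3]
opening: 0.0002
finger_force: 4.8
```

View pics/v5.png

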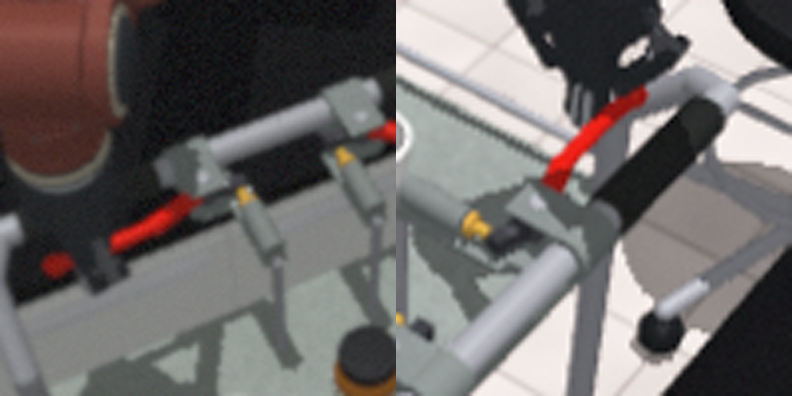

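The right lever's heel is up against the brass rod (side panel (485,235)), the gap to the grip is open, and the force is 10 N: firm. Holding, then releasing.

```bash
python3 -m creep '[[[0,0,0,0,0],[0,0,0,0,0],[0,0,0,0,0],[0,0,0,0,0],[0,0,0,0,0],[0,0,0,0,0],[0,0,0,0,0],[0,0,0,0,0],[0,0,0,0,0]]]'
```

```text
time: 17.48
tcp_pos: [0.5199, -0.2039, 0.1598]
ee_rot: [0.667, 0.745, 0.002, 0.002]
wrist_force: [9.3, -1.3, -2.2]
opening: 0.0
finger_force: 4.8
```

```bash
python3 -m creep '[[[0,2,0,0,0],[0.5,3,0,0,0],[0.7,4,0,0,0],[1,4,0,0,0],[1,4,0,0,0],[1,4,0,0,0],[1,4,0,0,0],[1,4,0,0,0],[1,5,0,0,0],[1,8,0,0,0]]]'
```

```text
time: 18.32
tcp_pos: [0.5586, -0.1907, 0.1585]
ee_rot: [0.667, 0.745, -0.0, -0.001]
wrist_force: [0.8, -0.2, 0.9]
opening: -0.0003
finger_force: 0.0
```

```bash
python3 -m creep '[[[0,15,0,0,0],[0,15,0,0,0],[0,0,-20,0,0],[0,0,-30,0,0],[0,0,-30,0,0],[20,0,-10,0,0],[40,0,0,0,0],[40,0,0,0,0],[40,0,0,0,0],[0,0,0,0,0]]]'; python3 - <<'E'
from h import *
a=grab('scene','s6');b=grab('side','b6')
x=cv2.resize(a['image'][120:300,80:390,::-1],(396,230),interpolation=cv2.INTER_CUBIC)
y=cv2.resize(b['image'][120:420,160:420,::-1],(396,457),interpolation=cv2.INTER_CUBIC)
cv2.imwrite('pics/v6.png',np.hstack([cv2.copyMakeBorder(x,0,227,0,0,0),y]))
def ball(t,n):
    im=load(t)['image'].astype(int);k=(im[...,0]>70)&(im[...,1]<im[...,0]*.35)&(im[...,2]<im[...,0]*.35)
    if n=='L':v,u=np.nonzero(k[200:300,:250]);i=np.argsort(u)[:25];return u[i].mean(),v[i].mean()+200
    v,u=np.nonzero(k[130:200,300:345]);i=np.argsort(v)[:20];return u[i].mean()+300,v[i].mean()+130
for t in('b0','b6'):print(t,ball(t,'L'),ball(t,'R'))
E
```

```text
time: 19.15
tcp_pos: [0.5723, -0.043, 0.2486]
ee_rot: [0.665, 0.747, 0.0, -0.002]
wrist_force: [0.1, 0.0, 0.2]
opening: 0.0002
finger_force: 0.0
b0 (np.float64(221.88), np.float64(244.28)) (np.float64(325.75), np.float64(149.1))
b6 (np.float64(221.88), np.float64(244.2)) (np.float64(325.75), np.float64(148.9))
```

View pics/v6.png

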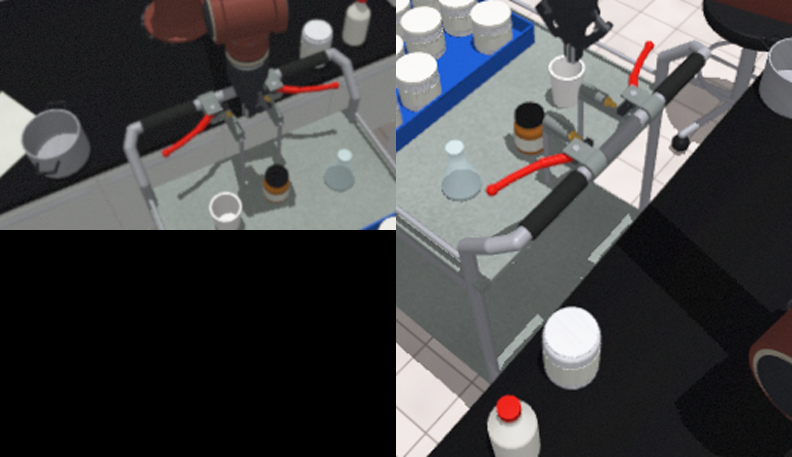

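Both balls are back at their starting pixels, everything is standing, and the gripper is high and clear. Handing in.

```bash
python3 -c "
from cell import manip
print(manip.finish_job())"
```

```text
the job is handed in; nothing more can be done
None
```

I pressed the left brake lever and then the right to their firm stops (about 10 N), held each for about a second, and let them spring fully back; nothing on the trolley or bench was disturbed, and the job is handed in.

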